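# Set the fiddle-yard sector plate and make up a goods train

## Task

The red railcar is waiting on one of the fiddle-yard roads: unscrew the sector plate's clamp by its handwheel until the pad stands clear of the plate, then push the plate round on its pivot pin until its track lines up with the railcar's road. Take the re-railer off the plate and lay it on the table, and stand every goods wagon from the table upright on the plate's track, in line along it and wholly on the plate. In the end the clamp must be screwed down tight with the plate still in line; leave the railcar, the blue coach and the other things on the table alone.

Things in the scene. Friction and masses are not known exactly. Their poses are not given: they have to be found in the camera images.
- yard: Fixed baseboard, 575 x 207 x 30 mm, a 12 mm plywood top on battens, on the table. Origin under the pivot pin (8 mm thick), on the ply's underside, 18 mm above the table; x runs roughly to the robot's right, from the pivot to four short dead-end roads; y points away from the robot. It reaches from x = -145 to 430 mm and y = -100 to 107 mm; its top is at z = 12 mm, 30 mm above the table.
- pivot (a point): Top of the pivot pin, 40 mm above the table. The four roads radiate from here at headings -0.195, -0.065, 0.065 and 0.195 rad from the yard's x axis, 272 to 405 mm from the pin: track 25 mm wide, rail tops 47 mm above the table, red buffer stops 10 mm higher at the ends. A fixed lead-in track of the same height reaches the pin from the other side.
- plate: Sector plate: loose flat wooden board 292 x 90 x 10 mm, 0.55 kg, lying on the yard board and turning on the pin in its hole. Origin on the pin's axis at its underside; x along it to the free end at x = 264 mm (tail at -28 mm); sides at y = -45 and 45 mm; top at z = 10 mm. Its track, 25 mm wide, lies along y = 0 from x = 4 to 264 mm, rail tops at z = 17 mm. Too wide to grip across.
- plate_end (a point): Middle of the plate's track at its free end (plate x = 264 mm, rail-top height). Once unclamped, the plate slides on the board under a push of about 2 to 6 N against its side edge near the free end (the edge spans 30 to 40 mm above the table) and stays where it is left.
- clamp_wheel (a joint): Turn of the clamp's handwheel, rad: 0 = screwed fully down (hard stop); grows as it is unscrewed, anticlockwise seen from above, up to 5.0. Wheel, stem and pad rise 16 mm a turn (2.55 mm a rad). The pad is sprung: it leaves the plate at about 0.8 rad and presses about 25 N at 0. Turning takes up to 0.2 N m; the thread holds by itself.
- clamp_grip (a point): On the vertical axis of the black handwheel (46 mm diameter, 18 mm high), 2 mm below its top: bring the TCP here to grip the rim from above at any yaw. 104 mm above the table at joint value 0; rises with the wheel. The green bracket below it, to 74 mm above the table, stands beside the pivot on the robot's side (yard y -85 to -21 mm, within 22 mm of x = 0).
- pad_face (a point): Centre of the lower face of the clamp's rubber pad (14 mm wide), which bears on the plate's top, 40 mm above the table.
- re_railer: Dark grey plastic re-railer ramp, 19 x 110 mm, 22 g, standing at first on the plate's track in line with it. Origin at the centre of its underside, long axis y, z up. A wedge: thin at its -y end, 11 mm high (side cheeks 14 mm) at its +y end, so grip it across its sides on the +y half.
- coal_wagon_1: Goods wagon: open brown wagon with a coal load, 19 mm wide, 73 mm long, 24 mm high, about 20 g. Origin at the centre of its underside (the wheels' lowest points), long axis y, z up; grip it across its sides. May be absent.
- coal_wagon_2: Goods wagon: second open brown wagon with a coal load, like the first, 19 mm wide, 73 mm long, 24 mm high, about 20 g. Origin at the centre of its underside (the wheels' lowest points), long axis y, z up; grip it across its sides. May be absent.
- tank_wagon: Goods wagon: dark grey tank wagon, 19 mm wide, 77 mm long, 29 mm high, about 20 g. Origin at the centre of its underside (the wheels' lowest points), long axis y, z up; grip it across its sides. May be absent.
- goods_van: Goods wagon: brown goods van, 19 mm wide, 71 mm long, 36 mm high, about 20 g. Origin at the centre of its underside (the wheels' lowest points), long axis y, z up; grip it across its sides. May be absent.
- railcar_a: Red railcar, 19 x 123 x 36 mm, present only if it waits on the road nearest the robot, 338 mm from the pivot. Origin at the centre of its underside, long axis y, pointing along that road.
- railcar_b: Red railcar, 19 x 123 x 36 mm, present only if it waits on the second road from the robot, 338 mm from the pivot. Origin at the centre of its underside, long axis y, pointing along that road.
- railcar_c: Red railcar, 19 x 123 x 36 mm, present only if it waits on the third road from the robot, 338 mm from the pivot. Origin at the centre of its underside, long axis y, pointing along that road.
- railcar_d: Red railcar, 19 x 123 x 36 mm, present only if it waits on the road farthest from the robot, 338 mm from the pivot. Origin at the centre of its underside, long axis y, pointing along that road.
- coach: Blue passenger coach, 19 x 116 x 36 mm, on the table; not part of the job. Origin at the centre of its underside.
- screwdriver_big: Yellow screwdriver, 198 mm long; not part of the job.
- paint_pot_0: Small red paint pot; not part of the job.
- paint_pot_1: Small green paint pot; not part of the job.
- paint_pot_2: Small yellow paint pot; not part of the job.
- clamp_pad: The clamp's rubber pad; its origin is at pad_face.

How it is judged:
On the way, in this order (a step that is already met when the one before it is completed fails the run):
1. the clamp is unscrewed until its pad stands at least 2 mm clear of the plate (height (world z) of pad_face above 0.042 m), for 0.2 s.
2. the plate's track lies in line with the railcar's road (free end within 3 mm), the pad still clear (height (world z) of pad_face above 0.0405 m and x of plate_end in the frame of railcar_a between -0.003 and 0.003 m and x of plate_end in the frame of railcar_b between -0.003 and 0.003 m and x of plate_end in the frame of railcar_c between -0.003 and 0.003 m and x of plate_end in the frame of railcar_d between -0.003 and 0.003 m), for 0.3 s.
At the end, for the whole second after the job is handed in: Plate end within 3 mm of the railcar's centre line; pad pressing over 14 N, wheel under 0.4 rad; each wagon present upright at rest on the rails, wholly on the plate, within 3.5 mm and 0.06 rad of the track's line; the re-railer at rest on the table (x of plate_end in the frame of railcar_a between -0.003 and 0.003 m and x of plate_end in the frame of railcar_b between -0.003 and 0.003 m and x of plate_end in the frame of railcar_c between -0.003 and 0.003 m and x of plate_end in the frame of railcar_d between -0.003 and 0.003 m and contact force between clamp_pad and plate above 14 N and value of joint clamp_wheel below 0.4 rad and y of coal_wagon_1 in the frame of plate between -0.0035 and 0.0035 m and x of coal_wagon_1 in the frame of plate between 0.035 and 0.228 m and z of coal_wagon_1 in the frame of plate between 0.0145 and 0.0195 m and angle between the y axis of each of coal_wagon_1, coal_wagon_2, tank_wagon, goods_van and the x axis of plate, either way round below 0.06 rad and angle between each of coal_wagon_1, coal_wagon_2, tank_wagon, goods_van's own z axis and vertical below 0.06 rad and linear speed of each of coal_wagon_1, coal_wagon_2, tank_wagon, goods_van, re_railer below 0.02 m/s and y of coal_wagon_2 in the frame of plate between -0.0035 and 0.0035 m and x of coal_wagon_2 in the frame of plate between 0.035 and 0.228 m and z of coal_wagon_2 in the frame of plate between 0.0145 and 0.0195 m and y of tank_wagon in the frame of plate between -0.0035 and 0.0035 m and x of tank_wagon in the frame of plate between 0.035 and 0.228 m and z of tank_wagon in the frame of plate between 0.0145 and 0.0195 m and y of goods_van in the frame of plate between -0.0035 and 0.0035 m and x of goods_van in the frame of plate between 0.035 and 0.228 m and z of goods_van in the frame of plate between 0.0145 and 0.0195 m and height (world z) of re_railer below 0.006 m); the robot touches nothing.
It fails at once if the waiting railcar is shifted by more than 12 mm (distance of any of railcar_a, railcar_b, railcar_c, railcar_d from where it was at the start of the episode above 0.012 m).
It fails at once if a thing that is not part of the job is moved by more than 30 mm (distance of any of coach, screwdriver_big, paint_pot_0, paint_pot_1, paint_pot_2 from where it was at the start of the episode above 0.03 m).
Of coal_wagon_1, coal_wagon_2, tank_wagon, goods_van only 2 to 3 are there at a start; the rules pass over those that are not, and their reading is None.
Of railcar_a, railcar_b, railcar_c, railcar_d only 1 to 1 are there at a start; the rules pass over those that are not, and their reading is None.
At some moment in a run one of re_railer may be knocked a few centimetres aside while the robot is not near it.
It also fails if it takes over 208 s, if anything falls off the work surface, if the arm or the gripper's body presses on something with over 40 N, if the wrist force passes 120 N, or if a joint passes its speed limit or range.

## Robot

A 6-joint arm with a two-finger parallel gripper is mounted at the origin on a cart in front of the work surface, level with it; the furniture and walls round the work are solid. World frame = base frame: x ahead of the robot, y to its left, z up, the work surface at z = 0. Lengths are in m, angles in rad, forces in N, time in s.
With the tool pointing down it reaches from about 0.35 to 0.975 m from the base axis. Payload 4.9 kg.
Tool frame: the origin (TCP) lies between the finger pads, 19 mm behind the fingertips; this is the grasp point; y points along the fingers, z is the direction in which the jaws open and shut, and the axes are right-handed (so a half turn about y gives the same grasp; the last joint's range is limited). The gripper opens to 85 mm and grips with 20 to 120 N. Pads are 22 mm wide; open, the fingers measure 114 mm over their backs; the gripper's body (76 mm by 85 mm) begins 54 mm behind the grasp point. The pads swing forward as they close: fully open they stand 13 mm farther back than shut.
Start: joints at [1.039, 0.053, 1.613, -0, 1.476, -0.119], TCP at [0.251, 0.572, 0.25] pointing down, gripper open.
Joint ranges: [-3.01, 3.01], [-1.01, 2.22], [0.06, 2.58], [-1.02, 4.17], [0.09, 2.62], [-3.14, 3.14]. Speed limits (rad/s): [2.57, 2.57, 3.14, 3.14, 3.14, 3.14].

## Interface

Orientations are given as a unit quaternion [w, x, y, z].
In Python, from plant import manip gives the robot as it stands.
- The arm moves only by the tool apply_moves, never from a script. Its argument "moves" is a list of rows, each a list of 7 numbers: the gripper's target within -1 to 1 (shut at 1, half-way at 0, fully open at -1), then the shift along the tool's x, y, z in mm, then the turn, a rotation vector about the tool's x, y, z in degrees. A call has 1 to 20 rows; each row shifts and turns the commanded pose from where the row before left it, along the tool's axes as they then stand; what a row does not reach is not made up. A row lasts 1/10 s, in which the tool goes at most 50 mm and 8.59 degrees, less where a joint would pass 70% of its speed; a pose out of reach is approached as far as the arm can. A call with a gripper value outside its range is refused whole. The fingers move at their own pace and stop on an object; the grip force is fixed at half the most. Time passes only in rows, so rows that do not move let the fingers close. It gives the time, the measured TCP pose, the force and the opening at its end, in the units of the state.
- manip.state(): the state, without advancing time (a new reading comes with each control period).
- manip.grab_frame(name): name is "side" or "top" or "wrist"; returns the picture (400x640x3 uint8, blue, green, red); there is no depth.
- manip.calibration(name): a dict with "mtx" (3x3 intrinsics, pixels), "T" (4x4, takes a point from camera to world coordinates); the wrist camera has in their place "T_tool_cam" (4x4, takes a point from camera to tool coordinates, whose origin is the TCP and whose axes are the tool frame's). Camera axes: x right, y down, z forward; pixel columns grow to the right and rows downward; lengths in m; the calibration is good to about 2 mm. A picture is of the moment at which its call begins: read the wrist's pose just before it. calibration takes no time and is no camera call.
- manip.job_done(): hands the job in, once; it reports no verdict.
The state is a dict: "time": time; "joint_pos": joint angles; "joint_vel": joint speeds; "joint_efforts": joint torques, N m; "tool_pos": TCP position; "tool_rot": TCP orientation; "contact_force": force on the tool from outside, world axes, zero at the start; "ft_torque": the same for the moment, N m; "gripper_width": opening from 0.0 (shut) to 1.0 (fully open).
Only numpy, scipy, OpenCV 4.12 (cv2) and the standard library are available. Lean on these libraries where they do the work, as an engineer would, in place of code of your own. Each camera call takes 0.05 s, during which the arm holds its last target. There are 200 camera calls.

## Working session

There is one attempt and no reset: what is moved stays moved. The work goes in short steps, Python scripts to look and compute and a tool call to move; the robot and the scene stay as the last step left them, time stands still between calls to the robot, and variables do not carry over. Pictures are saved under pics/ and viewed, about 12 in all and at most 16, crops included, and the job is handed in when it is done.

Besides the shell and the picture viewer there is one more tool, called after "Call:" as a command line: name --pt "numbers of a row" for each row, then --argument value for the rest. apply_moves: Moves the arm, as the interface text tells. Its arguments: {"type":"object","properties":{"moves":{"type":"array","items":{"type":"array","items":{"type":"number"}}}},"required":["moves"]}

```bash
mkdir -p pics; cat > h.py <<'E'
import numpy as np, cv2
from plant import manip
from scipy.spatial.transform import Rotation as R
def cam(name,st=None):
    c=manip.calibration(name); K=np.array(c["mtx"])
    if name=="wrist":
        st=st or manip.state(); q=st["tool_rot"]; T=np.eye(4); T[:3,:3]=R.from_quat([q[1],q[2],q[3],q[0]]).as_matrix(); T[:3,3]=st["tool_pos"]
        return K,T@np.array(c["T_tool_cam"])
    return K,np.array(c["T"])
def ray(KT,uv,z):
    K,T=KT; uv=np.atleast_2d(np.array(uv,float)); d=np.c_[uv,np.ones(len(uv))]@np.linalg.inv(K).T@T[:3,:3].T
    return T[:3,3]+d*((z-T[2,3])/d[:,2])[:,None]
def proj(KT,p):
    K,T=KT; q=(np.atleast_2d(p)-T[:3,3])@T[:3,:3]@K.T; return q[:,:2]/q[:,2:]
def rot():
    q=manip.state()["tool_rot"]; return R.from_quat([q[1],q[2],q[3],q[0]]).as_matrix()
E
python3 - <<'E'
from h import *
s=manip.state(); print(s); print(rot())
for n in("top","side"):
    im=manip.grab_frame(n); cv2.imwrite(f"pics/{n}0.png",im); K,T=cam(n); print(n,K.round(1).tolist(),T.round(3).tolist())
print(np.array(manip.calibration("wrist")["T_tool_cam"]).round(3),np.array(manip.calibration("wrist")["mtx"]).round(1))
E
```

```text
{'time': 0.0, 'joint_pos': array([ 1.03903578e+00,  5.33695591e-02,  1.61432835e+00, -1.08321879e-05,
        1.47600607e+00, -1.18981780e-01]), 'joint_vel': array([-0.00244423, -0.00080961, -0.00130216,  0.00034904, -0.00024485,
        0.00075759]), 'joint_efforts': array([ 1.83887758e-03, -3.93686271e+01, -3.70175743e+01,  1.94033910e-04,
        7.10450069e-03, -1.39820656e-05]), 'tool_pos': array([0.25040765, 0.57198813, 0.24873459]), 'tool_rot': array([-0.69139117,  0.69280821, -0.14514002,  0.14467001]), 'contact_force': array([-0.13743606,  0.70092375,  0.49061627]), 'ft_torque': array([-0.03281119, -0.0481772 ,  0.0534084 ]), 'gripper_width': 1.001254986636066}
[[ 9.16009929e-01 -1.06125677e-03  4.01154190e-01]
 [-4.01155522e-01 -1.82525310e-03  9.16008142e-01]
 [-2.39911915e-04 -9.99997771e-01 -2.09767897e-03]]
top [[365.4, 0.0, 317.1], [0.0, 365.4, 196.8], [0.0, 0.0, 1.0]] [[0.013, -0.996, 0.086, 0.412], [-1.0, -0.011, 0.016, -0.095], [-0.015, -0.086, -0.996, 1.186], [0.0, 0.0, 0.0, 1.0]]
side [[389.4, 0.0, 314.5], [0.0, 389.4, 200.0], [0.0, 0.0, 1.0]] [[0.898, -0.252, 0.361, 0.19], [-0.44, -0.551, 0.71, -0.78], [0.02, -0.796, -0.605, 0.682], [0.0, 0.0, 0.0, 1.0]]
[[ 0.001  0.945  0.328 -0.085]
 [ 0.001 -0.328  0.945 -0.125]
 [ 1.    -0.001 -0.001  0.001]
 [ 0.     0.     0.     1.   ]] [[333.8   0.  320. ]
 [  0.  333.8 204.5]
 [  0.    0.    1. ]]
```

View pics/top0.png

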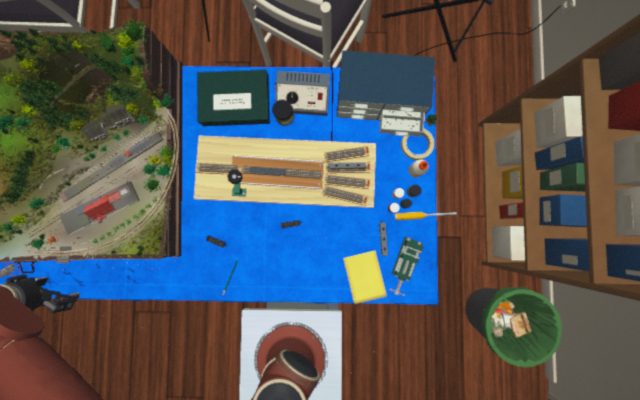

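View pics/side0.png

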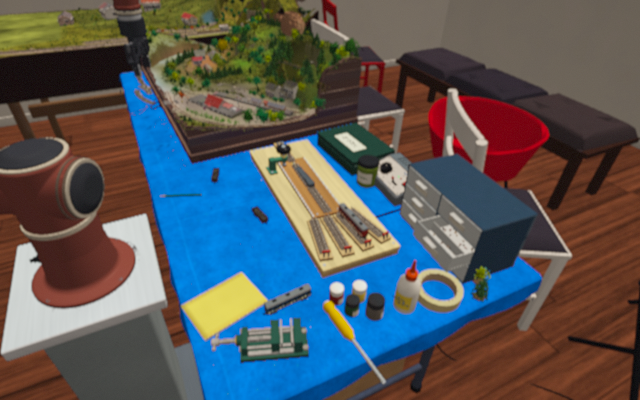

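```bash
python3 - <<'E'
from h import *
a=cv2.imread("pics/top0.png")[125:255,185:445]; b=cv2.imread("pics/side0.png")[130:330,150:420]
a=cv2.resize(a,(600,300),interpolation=cv2.INTER_CUBIC)
cv2.imwrite("pics/c0.png",np.vstack([a,cv2.resize(b[20:155],(600,300),interpolation=cv2.INTER_CUBIC)]))
KT=cam("top")
for n,uv,z in [("c00",(197,136),.03),("c01",(376,143),.03),("c10",(195,201),.03),("c11",(374,207),.03),("wheel",(235,176),.106),("w1",(216,241),.025),("w2",(290,224),.025),("coach",(383,238),.03)]: print(n,ray(KT,uv,z).round(3))
E
```

```text
c00 [[0.705 0.315 0.03 ]]
c01 [[ 0.687 -0.263  0.03 ]]
c10 [[0.494 0.313 0.03 ]]
c11 [[ 0.482 -0.257  0.03 ]]
wheel [[0.565 0.169 0.106]]
w1 [[0.368 0.242 0.025]]
w2 [[0.425 0.009 0.025]]
coach [[ 0.384 -0.285  0.03 ]]
```

View pics/c0.png

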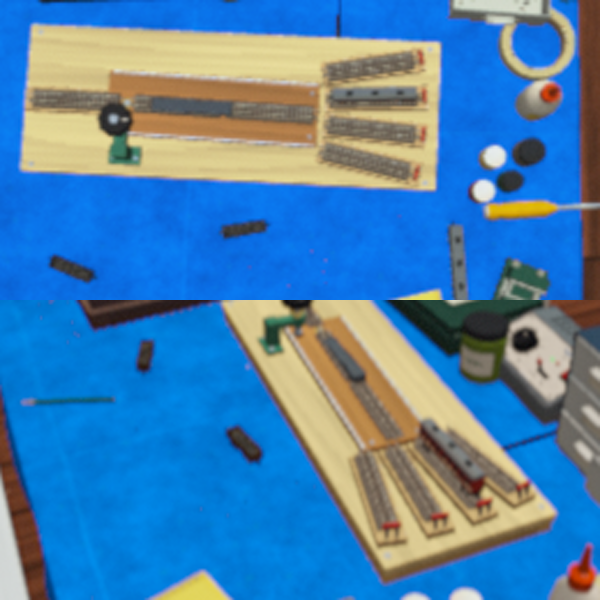

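Call:
apply_moves --pt "-1 36 -6 -30 0 0 0" --pt "-1 36 -6 -30 0 0 0" --pt "-1 36 -6 -30 0 0 0" --pt "-1 36 -6 -30 0 0 0" --pt "-1 36 -6 -30 0 0 0" --pt "-1 36 -6 -30 0 0 0" --pt "-1 36 -6 -30 0 0 0" --pt "-1 36 -6 -30 0 0 0" --pt "-1 36 -6 -30 0 0 0" --pt "-1 36 -6 -30 0 0 0" --pt "-1 36 -6 -30 0 0 0" --pt "-1 36 -6 -30 0 0 0" --pt "-1 36 -6 -30 0 0 0" --pt "-1 0 0 0 0 -7.9 0" --pt "-1 0 0 0 0 -7.9 0" --pt "-1 0 0 0 0 -7.9 0" --pt "-1 0 0 0 0 0 0" --pt "-1 0 0 0 0 0 0"

```text
time: 1.9
tool_pos: [0.5228, 0.0275, 0.3276]
tool_rot: [0.707, -0.707, 0.001, -0.0]
contact_force: [-0.7, -0.1, 0.2]
gripper_width: 1.0
```

```bash
python3 - <<'E'
from h import *
s=manip.state(); print(s["time"],s["tool_pos"],s["joint_pos"].round(3)); print(rot().round(3))
im=manip.grab_frame("wrist"); cv2.imwrite("pics/w0.png",im); cv2.imwrite("pics/top1.png",manip.grab_frame("top"))
np.savez("w0.npz",K=cam("wrist",s)[0],T=cam("wrist",s)[1])
E
```

```text
1.9 [0.52279119 0.02753583 0.32760849] [-0.09  -0.226  1.747 -0.     1.621 -1.658]
[[ 1.    -0.001  0.002]
 [-0.002  0.     1.   ]
 [-0.001 -1.     0.   ]]
```

View pics/w0.png

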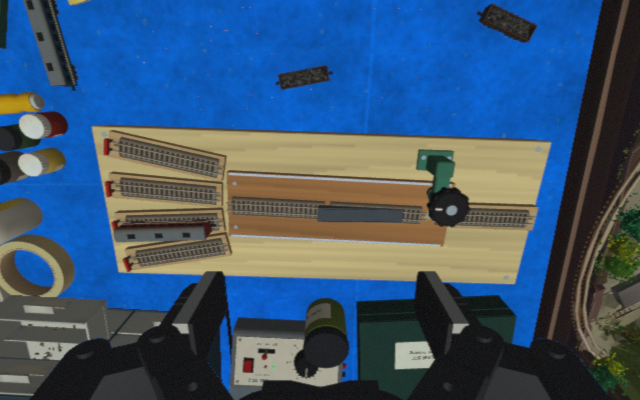

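```bash
cat >> h.py <<'E'
def load(f):
    d=np.load(f); return d["K"],d["T"]
E
python3 - <<'E'
from h import *
KT=load("w0.npz"); im=cv2.imread("pics/w0.png"); hsv=cv2.cvtColor(im,cv2.COLOR_BGR2HSV)
# board: yellowish; fit corners
m=cv2.inRange(hsv,(12,40,120),(32,160,255)); m=cv2.morphologyEx(m,cv2.MORPH_OPEN,np.ones((3,3)))
n,l,st,c=cv2.connectedComponentsWithStats(m[:295]); 
k=1+np.argmax(st[1:,4]); mm=(l==k).astype(np.uint8)
cs=max(cv2.findContours(mm,cv2.RETR_EXTERNAL,2)[0],key=cv2.contourArea)
h=cv2.convexHull(cs); q=cv2.approxPolyDP(h,6,True)[:,0]; print(q.tolist()); P=ray(KT,q,.03); print(P.round(4).tolist())
# plate: brown
m=cv2.inRange(hsv,(5,90,60),(16,220,220)); m[:160]=0;m[255:]=0;m[:,:228]=0;m[:,452:]=0
ys,xs=np.nonzero(m); print(cv2.minAreaRect(np.c_[xs,ys].astype(np.float32)))
# dark things: wheel, rerailer ; wagons
g=im.max(2)
m=(g<60).astype(np.uint8); m[300:]=0; m=cv2.morphologyEx(m,cv2.MORPH_CLOSE,np.ones((5,5)))
n,l,st,c=cv2.connectedComponentsWithStats(m)
for i in range(1,n):
    if st[i,4]>150 and 200<c[i][0]<560: print("dark",st[i],c[i].round(1), cv2.minAreaRect(np.argwhere(l==i)[:,::-1].astype(np.float32)))
cv2.imwrite("pics/w0z.png",cv2.resize(im[125:290,90:560],None,fx=1.7,fy=1.7,interpolation=cv2.INTER_CUBIC))
E
```

```text
[[93, 126], [549, 147], [513, 283], [133, 272], [110, 221]]
[[0.4807, -0.2533, 0.03], [0.5085, 0.3169, 0.03], [0.7062, 0.3082, 0.03], [0.6865, -0.2421, 0.03], [0.6074, -0.2587, 0.03]]
((338.0486755371094, 207.8390350341797), (223.5305633544922, 63.50143814086914), 2.9842820167541504)
dark [ 478    5   58   37 1113] [506.7  22.9] ((505.3000793457031, 22.400001525878906), (57.24333572387695, 21.913467407226562), 26.56505012512207)
dark [277  66  55  23 719] [303.6  77. ] ((303.888671875, 76.92477416992188), (14.505003929138184, 55.10634994506836), 79.04593658447266)
dark [ 426  156   45   71 1458] [444.8 198.4] ((448.0616760253906, 190.7821044921875), (70.62286376953125, 42.87623596191406), 88.45184326171875)
dark [318 205  63   5 151] [347.3 207.4] ((348.9594421386719, 207.93301391601562), (62.028358459472656, 3.6052896976470947), 2.4895529747009277)
dark [200 272  26  28 479] [215.1 288.1] ((212.5, 285.5), (27.0, 25.0), 90.0)
dark [414 272  27  28 462] [425.1 288.3] ((427.0, 285.5), (27.0, 26.0), 90.0)
dark [443 284  58  16 284] [466.  294.7] ((470.3562927246094, 296.2655334472656), (58.926673889160156, 13.4189453125), 13.495734214782715)
```

View pics/w0z.png

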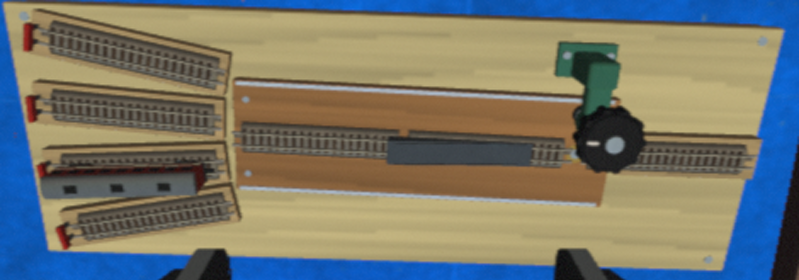

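```bash
python3 - <<'E'
from h import *
KT=load("w0.npz"); Z=lambda *p:[(90+x/1.7,125+y/1.7) for x,y in p]
c=ray(KT,Z((5,3),(783,29),(724,270),(46,252)),.03)[:,:2]; print(c.round(4), [np.linalg.norm(c[i]-c[i-3]) for i in range(4)])
# yard corners: (430,-100),(-145,-100),(-145,107),(430,107)
L=np.array([(430,-100),(-145,-100),(-145,107),(430,107)])/1e3
A=L-L.mean(0);B=c-c.mean(0);H=A.T@B;U,S,V=np.linalg.svd(H);Rm=(U@V).T
t=c.mean(0)-Rm@L.mean(0); print("pivot",t,"xdir",Rm[:,0],"head",np.arctan2(*Rm[::-1,0]),"res",((L@Rm.T+t-c)*1e3).round(1).tolist())
print("wheel",ray(KT,Z((612,141)),.106).round(4))
e=ray(KT,Z((235,81),(575,99),(238,188),(600,206)),.041)[:,:2]; 
for a,b in((0,1),(2,3)): d=e[a]-e[b]; print("plate edge",e[a].round(4),"rel head",np.arctan2(d[1],d[0])-np.arctan2(*Rm[::-1,0]))
yc=lambda p:(np.atleast_2d(p)-t)@Rm*1e3
print("edges in yard",yc(e).round(1).tolist())
print("plate end track",yc(ray(KT,Z((235,138)),.047)[:,:2]).round(1))
np.savez("yard.npz",t=t,R=Rm)
for h,n in((-.195,'a'),(-.065,'b'),(.065,'c'),(.195,'d')):
    P=np.array([[r*np.cos(h),r*np.sin(h)] for r in(.272,.405)])@Rm.T+t
    print(n,((proj(KT,np.c_[P,[.047]*2])-[90,125])*1.7).round(0).tolist())
E
```

```text
[[ 0.4817 -0.2536]
 [ 0.5023  0.3175]
 [ 0.7076  0.3126]
 [ 0.6885 -0.2654]] [np.float64(0.5714500073069042), np.float64(0.20537666454719009), np.float64(0.5783780084005004), np.float64(0.2071258023046225)]
pivot [0.59653376 0.17031849] xdir [-0.03528606 -0.99937725] head -1.6060897149670639 res [[-0.2, -2.3], [-0.6, 1.2], [1.0, -1.2], [-0.2, 2.2]]
wheel [[0.5626 0.1708 0.106 ]]
plate edge [ 0.5378 -0.0881] rel head -0.02216978503239253
plate edge [ 0.6246 -0.0938] rel head -0.022113059390852285
edges in yard [[260.4, -49.6], [6.2, -44.0], [263.0, 37.4], [-26.0, 43.8]]
plate end track [[261.3  -6.8]]
a [[224.0, 79.0], [38.0, 37.0]]
b [[221.0, 124.0], [41.0, 107.0]]
c [[224.0, 168.0], [52.0, 173.0]]
d [[232.0, 209.0], [72.0, 233.0]]
```

Call:
apply_moves --pt "-1 10 42 36 0 0 0" --pt "-1 10 42 36 0 0 0" --pt "-1 10 42 36 0 0 0" --pt "-1 10 42 35.5 0 0 0" --pt "-1 0 0 0 0 8 0" --pt "-1 0 0 0 0 8 0" --pt "-1 0 0 0 0 8 0" --pt "-1 0 0 0 0 8 0" --pt "-1 0 0 0 0 8 0" --pt "-1 0 0 0 0 8 0" --pt "-1 0 0 0 0 8 0" --pt "-1 0 0 0 0 8 0" --pt "-1 0 0 0 0 8 0" --pt "-1 0 0 0 0 8 0" --pt "-1 0 14 0 0 0 0" --pt "-1 0 14 0 0 0 0" --pt "-1 0 14 0 0 0 0" --pt "-1 0 13 0 0 0 0" --pt "-1 0 0 0 0 0 0" --pt "-1 0 0 0 0 0 0"

```text
time: 4.0
tool_pos: [0.5581, 0.1553, 0.1226]
tool_rot: [-0.542, 0.542, -0.455, 0.454]
contact_force: [-0.1, -0.1, 0.1]
gripper_width: 0.998
```

Call:
apply_moves --pt "1 0 0 0 0 0 0" --pt "1 0 0 0 0 0 0" --pt "1 0 0 0 0 0 0" --pt "1 0 0 0 0 0 0" --pt "1 0 0 0 0 0 0" --pt "1 0 0 0 0 0 0" --pt "1 0 0 0 0 0 0"

```text
time: 4.7
tool_pos: [0.5592, 0.1555, 0.1248]
tool_rot: [0.542, -0.541, 0.454, -0.455]
contact_force: [-0.5, 0.1, 5.9]
gripper_width: 0.003
```

```bash
python3 - <<'E'
from h import *
s=manip.state(); print(s["tool_pos"],s["joint_pos"].round(3),s["contact_force"],s["gripper_width"]*85)
cv2.imwrite("pics/w1.png",manip.grab_frame("wrist"))
E
```

```text
[0.55918586 0.15546032 0.12476527] [ 0.143  0.056  1.826 -0.     1.257 -0.032] [-0.53798098  0.13533873  5.92423054] 0.22108717382889423
```

View pics/w1.png

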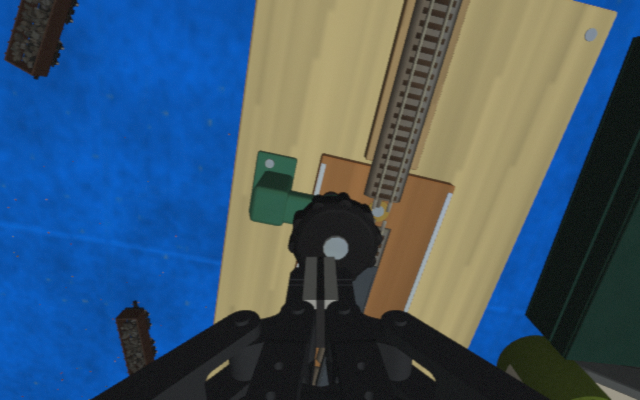

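```bash
python3 - <<'E'
from h import *
s=manip.state(); w=ray(cam("wrist",s),(336,248),.107)[0]; d=w-s["tool_pos"]; print(w, rot().T@(np.array([.5626*.0+w[0],w[1],.104])-s["tool_pos"])*1e3)
print(rot().T@(np.array([.5626,.1708,.104])-s["tool_pos"])*1e3)
E
```

```text
[0.56442647 0.17051378 0.107     ] [-13.93748531  20.79866676   7.729297  ]
[-14.53803063  20.79544122   5.9807944 ]
```

Call:
apply_moves --pt "-1 0 -15 0 0 0 0" --pt "-1 0 0 0 0 0 0" --pt "-1 0 0 0 0 0 0" --pt "-1 -14.2 0 7 0 0 0" --pt "-1 0 0 0 0 0 0" --pt "-1 0 0 0 0 0 0" --pt "-1 0 12 0 0 0 0" --pt "-1 0 12 0 0 0 0" --pt "-1 0 9.5 0 0 0 0" --pt "-1 0 0 0 0 0 0" --pt "1 0 0 0 0 0 0" --pt "1 0 0 0 0 0 0" --pt "1 0 0 0 0 0 0" --pt "1 0 0 0 0 0 0" --pt "1 0 0 0 0 0 0" --pt "1 0 0 0 0 0 0"

```text
time: 6.35
tool_pos: [0.5637, 0.1706, 0.1061]
tool_rot: [0.542, -0.541, 0.454, -0.455]
contact_force: [-0.6, -0.0, 4.6]
gripper_width: 0.513
```

Call:
apply_moves --pt "1 0 -0.4 0 0 -8.5 0" --pt "1 0 -0.4 0 0 -8.5 0" --pt "1 0 -0.4 0 0 -8.5 0" --pt "1 0 -0.4 0 0 -8.5 0" --pt "1 0 -0.4 0 0 -8.5 0" --pt "1 0 -0.4 0 0 -8.5 0" --pt "1 0 -0.4 0 0 -8.5 0" --pt "1 0 -0.4 0 0 -8.5 0" --pt "1 0 -0.4 0 0 -8.5 0" --pt "1 0 -0.4 0 0 -8.5 0" --pt "1 0 -0.4 0 0 -8.5 0" --pt "1 0 -0.4 0 0 -8.5 0" --pt "1 0 -0.4 0 0 -8.5 0" --pt "1 0 -0.4 0 0 -8.5 0" --pt "1 0 -0.4 0 0 -8.5 0" --pt "1 0 -0.4 0 0 -8.5 0" --pt "1 0 0 0 0 0 0" --pt "1 0 0 0 0 0 0" --pt "1 0 0 0 0 0 0"

```text
time: 8.25
tool_pos: [0.5637, 0.1712, 0.112]
tool_rot: [0.625, -0.624, -0.333, 0.331]
contact_force: [2.3, 4.0, 4.4]
gripper_width: 0.514
```

```bash
python3 - <<'E'
from h import *
s=manip.state(); print(s["time"],s["tool_pos"],s["joint_pos"].round(3),s["contact_force"],s["ft_torque"],s["gripper_width"]*85); print(rot().round(2))
cv2.imwrite("pics/side1.png",manip.grab_frame("side"))
E
```

```text
8.25 [0.56371034 0.17122587 0.11203074] [ 1.680e-01  9.100e-02  1.813e+00  1.000e-03  1.235e+00 -2.379e+00] [2.29460612 3.97149628 4.38841688] [ 0.76689516 -0.47184414 -0.00080021] 43.670165894929156
[[ 0.56  0.   -0.83]
 [ 0.83  0.    0.56]
 [ 0.   -1.   -0.  ]]
```

Call:
apply_moves --pt "-1 0 0 0 0 0 0" --pt "-1 0 0 0 0 0 0" --pt "-1 0 0 0 0 0 0" --pt "-1 0 -20 0 0 0 0" --pt "-1 0 -40 0 0 0 0" --pt "1 0 0 0 0 8 0" --pt "1 0 0 0 0 8 0" --pt "1 0 0 0 0 8 0" --pt "1 0 0 0 0 8 0" --pt "1 0 0 0 0 8 0" --pt "1 0 0 0 0 8 0" --pt "1 0 0 0 0 8 0" --pt "1 -12 0 -45 0 0 0" --pt "1 -12 0 -45 0 0 0" --pt "1 -12 0 -45 0 0 0" --pt "1 -13 0 -45 0 0 0" --pt "1 -13 0 -45 0 0 0" --pt "1 0 0 -8 0 0 0" --pt "1 0 0 0 0 0 0"

```text
time: 10.2
tool_pos: [0.5005, -0.0639, 0.1709]
tool_rot: [0.707, -0.707, 0.001, -0.001]
contact_force: [0.0, 0.5, 0.2]
gripper_width: 0.002
```

```bash
python3 - <<'E'
from h import *
s=manip.state(); print(s["time"],s["tool_pos"],s["gripper_width"]); print(rot().round(3))
print(rot().T@(np.array([.502,-.062,.0535])-s["tool_pos"])*1e3)
cv2.imwrite("pics/w2.png",manip.grab_frame("wrist"));K,T=cam("wrist",s);np.savez("w2.npz",K=K,T=T)
E
```

```text
10.2 [ 0.50051836 -0.06385173  0.17094444] 0.0017826763283093597
[[ 1.    -0.001  0.003]
 [-0.003  0.     1.   ]
 [-0.001 -1.     0.   ]]
[  1.56973049 117.44348012   1.84002247]
```

View pics/w2.png

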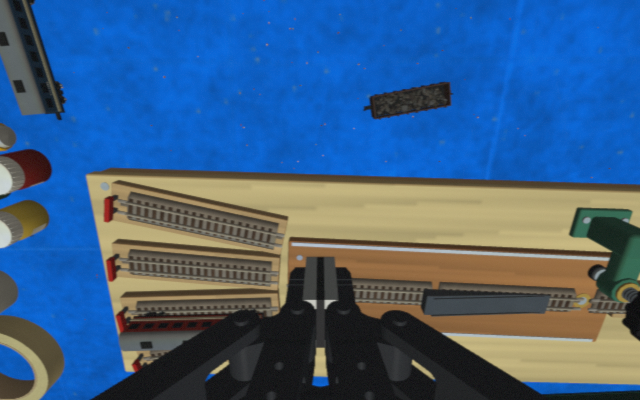

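Call:
apply_moves --pt "1 1.5 40 0 0 0 0" --pt "1 0 40 2 0 0 0" --pt "1 0 25 0 0 0 0" --pt "1 0 12 0 0 0 0" --pt "1 0 0 0 0 0 0" --pt "1 8 0 0 0 0 0" --pt "1 8 0 0 0 0 0" --pt "1 0 0 0 0 0 0" --pt "1 0 0 0 0 0 0"

```text
time: 11.15
tool_pos: [0.5198, -0.0607, 0.0555]
tool_rot: [-0.707, 0.707, 0.001, 0.0]
contact_force: [0.2, -0.4, 0.0]
gripper_width: 0.003
```

Call:
apply_moves --pt "1 2 0 0 0 0 0" --pt "1 2 0 0 0 0 0" --pt "1 0 0 0 0 0 0"

```text
time: 11.45
tool_pos: [0.5228, -0.0606, 0.0544]
tool_rot: [-0.707, 0.707, 0.0, -0.0]
contact_force: [0.4, -0.2, 0.4]
gripper_width: -0.002
```

Call:
apply_moves --pt "1 2 0 0 0 0 0" --pt "1 2 0 0 0 0 0" --pt "1 0 0 0 0 0 0"

```text
time: 11.75
tool_pos: [0.5266, -0.0605, 0.0542]
tool_rot: [0.707, -0.707, -0.0, 0.0]
contact_force: [-1.0, 0.3, 0.3]
gripper_width: -0.001
```

Call:
apply_moves --pt "1 2 0 0 0 0 0" --pt "1 2 0 0 0 0 0" --pt "1 0 0 0 0 0 0"

```text
time: 12.05
tool_pos: [0.5305, -0.0607, 0.0541]
tool_rot: [-0.707, 0.707, 0.0, -0.001]
contact_force: [-2.0, -0.6, 0.8]
gripper_width: -0.0
```

Call:
apply_moves --pt "1 3 0 0 0 0 0" --pt "1 3 0 0 0 0 0" --pt "1 3 0 0 0 0 0" --pt "1 3 0 0 0 0 0" --pt "1 2 0 0 0 0 0" --pt "1 1 0 0 0 0 0" --pt "1 0 0 0 0 0 0" --pt "1 0 0 0 0 0 0"

```text
time: 12.85
tool_pos: [0.5459, -0.0602, 0.0543]
tool_rot: [0.707, -0.707, -0.001, 0.0]
contact_force: [-1.1, -0.5, -0.2]
gripper_width: 0.002
```

Call:
apply_moves --pt "1 -15 0 0 0 0 0" --pt "1 -20 0 0 0 0 0" --pt "1 -40 0 0 0 0 0" --pt "1 0 -45 0 0 0 0" --pt "1 -20 -45 0 0 0 0" --pt "1 0 -45 0 0 0 0" --pt "1 0 0 0 0 0 0" --pt "1 0 0 0 0 0 0"

```text
time: 13.65
tool_pos: [0.4521, -0.0606, 0.1917]
tool_rot: [-0.707, 0.707, 0.002, 0.002]
contact_force: [0.2, 0.2, -0.7]
gripper_width: -0.001
```

```bash
python3 - <<'E'
from h import *
s=manip.state(); print(s["time"],s["tool_pos"])
im=manip.grab_frame("wrist");cv2.imwrite("pics/w3.png",im);K,T=cam("wrist",s);np.savez("w3.npz",K=K,T=T)
d=np.load("yard.npz"); t,Rm=d["t"],d["R"]
P=lambda x,y:np.array([x,y])@Rm.T+t
u=proj((K,T),[[*P(.27,.018),.047]])[0]; print(u)
x,y=u.astype(int); cv2.imwrite("pics/w3z.png",cv2.resize(im[max(0,y-75):y+75,x-100:x+100],None,fx=4,fy=4,interpolation=cv2.INTER_CUBIC)); print(x-100,max(0,y-75))
E
```

```text
13.65 [ 0.45206289 -0.06061808  0.19170192]
[280.20712588 339.88696074]
180 264
```

View pics/w3z.png

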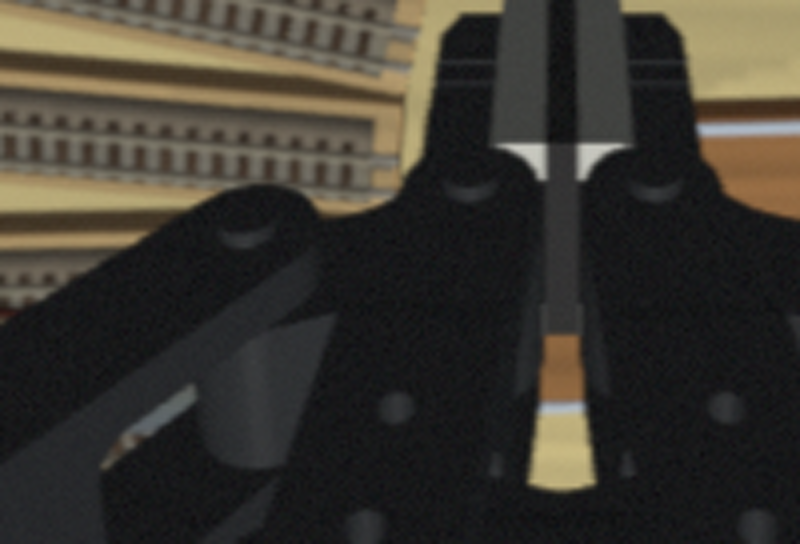

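Call:
apply_moves --pt "1 20 -28 -10 0 0 0" --pt "1 45 0 -10 0 0 0" --pt "1 45 0 -10 0 0 0" --pt "1 45 0 -10 0 0 0" --pt "1 13 0 0 0 0 0" --pt "1 0 0 0 0 0 0" --pt "1 0 0 0 0 0 0"

```text
time: 14.4
tool_pos: [0.6177, -0.1, 0.215]
tool_rot: [0.708, -0.707, 0.001, 0.002]
contact_force: [-0.6, -0.4, 0.3]
gripper_width: -0.0
```

```bash
python3 - <<'E'
from h import *
s=manip.state(); print(s["time"],s["tool_pos"])
im=manip.grab_frame("wrist");cv2.imwrite("pics/w4.png",im);K,T=cam("wrist",s);np.savez("w4.npz",K=K,T=T)
cv2.imwrite("pics/w4z.png",cv2.resize(im[60:280,120:520],None,fx=2,fy=2,interpolation=cv2.INTER_CUBIC))
E
```

```text
14.4 [ 0.61773034 -0.09997345  0.21497167]
```

View pics/w4z.png

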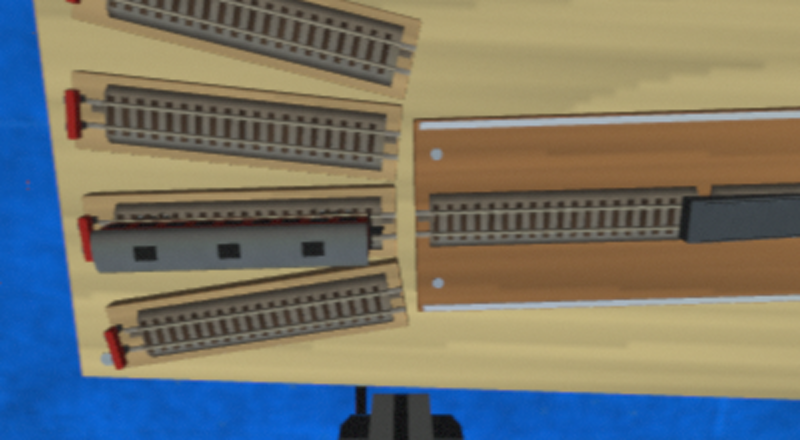

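```bash
python3 - <<'E'
from h import *
KT=load("w4.npz"); Z=lambda *p:[(120+x/2,60+y/2) for x,y in p]
r=ray(KT,Z((416,216),(416,240),(395,218),(398,138),(396,159),(400,291),(404,309)),.047)[:,:2]; print((r*1e3).round(1).tolist())
pe=(r[0]+r[1])/2; g=np.linalg.norm(r[0]-r[1]); b=(r[3]+r[4])/2; d=(r[5]+r[6])/2
print("gauge",g, np.linalg.norm(r[3]-r[4]),np.linalg.norm(r[5]-r[6]))
cx=(b+d)/2; n=(d-b)/np.linalg.norm(d-b); print("plate end vs c line along +y yard (mm):", (pe-cx)@n*1e3, "near rail step", (r[0]-r[2])@n*1e3)
c0,c1=ray(KT,Z((82,196),(395,186)),.04)[:,:2]; dc=(c1-c0)/np.linalg.norm(c1-c0); e0,e1=ray(KT,Z((420,126),(800,113)),.041)[:,:2]; de=(e1-e0)/np.linalg.norm(e1-e0); f0,f1=ray(KT,Z((420,308),(800,297)),.041)[:,:2]; df=(f1-f0)/np.linalg.norm(f1-f0)
print("heading", [np.arctan2(v[0],v[1]) for v in (dc,de,df)], "yard", np.arctan2(.0353,.9994))
E
```

```text
[[599.5, -92.3], [610.6, -92.2], [600.5, -101.7], [565.3, -100.3], [574.3, -101.2], [635.0, -99.5], [643.9, -97.6]]
gauge 0.011061441949596872 0.008999025506669192 0.009118114728171105
plate end vs c line along +y yard (mm): 0.6639611722386931 near rail step -0.6091257222943173
heading [np.float64(-0.03178608371203567), np.float64(-0.033121912307339595), np.float64(-0.03055677485701947)] yard 0.03530651495157817
```

Call:
apply_moves --pt "-1 -7.7 7 38.7 0 0 0" --pt "-1 -7.7 7 38.7 0 0 0" --pt "-1 -7.7 7 38.7 0 0 0" --pt "-1 -7.7 7 38.7 0 0 0" --pt "-1 -7.7 7 38.7 0 0 0" --pt "-1 -7.7 7 38.7 0 0 0" --pt "-1 -7.7 7 38.7 0 0 0" --pt "-1 0 0 0 0 0 0" --pt "-1 0 0 0 0 0 0"

```text
time: 15.35
tool_pos: [0.5633, 0.1708, 0.168]
tool_rot: [-0.707, 0.707, 0.001, -0.001]
contact_force: [0.6, -0.0, 1.0]
gripper_width: 0.999
```

```bash
python3 - <<'E'
from h import *
s=manip.state(); print(s["time"],s["tool_pos"],s["gripper_width"])
print(rot().T@(np.array([.5637,.1712,.112])-s["tool_pos"])*1e3)
E
```

```text
15.35 [0.56325225 0.17083803 0.16804815] 0.9992647304655456
[ 0.47151314 56.04776939  0.38936281]
```

Call:
apply_moves --pt "-1 0.4 20 0.4 0 0 0" --pt "-1 0 20 0 0 0 0" --pt "-1 0 16 0 0 0 0" --pt "-1 0 0 0 0 0 0" --pt "1 0 0 0 0 0 0" --pt "1 0 0 0 0 0 0" --pt "1 0 0 0 0 0 0" --pt "1 0 0 0 0 0 0" --pt "1 0 0 0 0 0 0" --pt "1 0 0 0 0 0 0"

```text
time: 16.35
tool_pos: [0.5659, 0.1711, 0.1142]
tool_rot: [0.707, -0.707, -0.001, -0.001]
contact_force: [-1.5, 0.3, 5.7]
gripper_width: 0.514
```

Call:
apply_moves --pt "1 0 0.38 0 0 8.5 0" --pt "1 0 0.38 0 0 8.5 0" --pt "1 0 0.38 0 0 8.5 0" --pt "1 0 0.38 0 0 8.5 0" --pt "1 0 0.38 0 0 8.5 0" --pt "1 0 0.38 0 0 8.5 0" --pt "1 0 0.38 0 0 8.5 0" --pt "1 0 0.38 0 0 8.5 0" --pt "1 0 0.38 0 0 8.5 0" --pt "1 0 0.38 0 0 8.5 0" --pt "1 0 0.38 0 0 8.5 0" --pt "1 0 0.38 0 0 8.5 0" --pt "1 0 0.38 0 0 8.5 0" --pt "1 0 0.38 0 0 8.5 0" --pt "1 0 0.38 0 0 8.5 0" --pt "1 0 0 0 0 0 0"

```text
time: 17.95
tool_pos: [0.5629, 0.1696, 0.1085]
tool_rot: [-0.31, 0.315, -0.634, 0.635]
contact_force: [-14.2, -7.2, 15.5]
gripper_width: 0.512
```

```bash
python3 - <<'E'
from h import *
s=manip.state(); print(s["tool_pos"],s["joint_pos"].round(3),s["contact_force"],s["ft_torque"],s["gripper_width"]*85,s["joint_efforts"][5]); print(rot().round(2))
E
```

```text
[0.56288675 0.16959123 0.10846079] [ 0.167  0.098  1.812 -0.003  1.239  0.824] [-14.18686394  -7.17682042  15.47988426] [-1.08352284  2.25790643 -0.11491459] 43.49145252523133 0.4483328014612198
[[-0.61 -0.01  0.79]
 [-0.79 -0.   -0.61]
 [ 0.01 -1.   -0.  ]]
```

Call:
apply_moves --pt "1 0 0.4 0 0 6 0" --pt "1 0 0.2 0 0 5 0" --pt "1 0 0 0 0 0 0" --pt "1 0 0 0 0 0 0"

```text
time: 18.35
tool_pos: [0.5626, 0.1698, 0.108]
tool_rot: [-0.249, 0.255, -0.66, 0.661]
contact_force: [-14.9, -6.4, 16.6]
gripper_width: 0.511
```

```bash
python3 - <<'E'
from h import *
s=manip.state(); r=rot(); print(s["tool_pos"],np.degrees(np.arctan2(r[1,0],r[0,0])),s["contact_force"],s["ft_torque"],s["gripper_width"]*85,s["joint_efforts"][5])
E
```

```text
[0.56260421 0.16982334 0.10802611] -138.2160773478209 [-14.88754902  -6.44402962  16.62997699] [-0.92933621  2.45995904  1.00968133] 43.47109131970458 1.0550456866621971
```

Call:
apply_moves --pt "-1 0 0 0 0 0 0" --pt "-1 0 0 0 0 0 0" --pt "-1 0 0 0 0 0 0" --pt "-1 0 0 0 0 0 0" --pt "-1 0 -30 0 0 0 0" --pt "-1 0 -45 0 0 0 0" --pt "-1 0 -45 0 0 0 0" --pt "-1 0 0 0 0 -8.34 0" --pt "-1 0 0 0 0 -8.34 0" --pt "-1 0 0 0 0 -8.34 0" --pt "-1 0 0 0 0 -8.34 0" --pt "-1 0 0 0 0 -8.34 0" --pt "-1 0 0 0 0 -8.34 0" --pt "-1 40 0 18 0 0 0" --pt "-1 40 0 18 0 0 0" --pt "-1 0 0 0 0 0 0" --pt "-1 0 0 0 0 0 0"

```text
time: 20.05
tool_pos: [0.6033, 0.0912, 0.2256]
tool_rot: [-0.506, 0.506, -0.494, 0.493]
contact_force: [-0.7, -0.0, -0.5]
gripper_width: 1.0
```

```bash
python3 - <<'E'
from h import *
s=manip.state(); r=rot(); print(s["time"],s["tool_pos"],np.degrees(np.arctan2(r[1,0],r[0,0])),r.round(3).tolist())
im=manip.grab_frame("wrist");cv2.imwrite("pics/w5.png",im);K,T=cam("wrist",s);np.savez("w5.npz",K=K,T=T)
E
```

```text
20.05 [0.60328095 0.09115491 0.22557417] -88.5226668594466 [[0.026, -0.001, 1.0], [-1.0, 0.0, 0.026], [-0.0, -1.0, -0.001]]
```

View pics/w5.png

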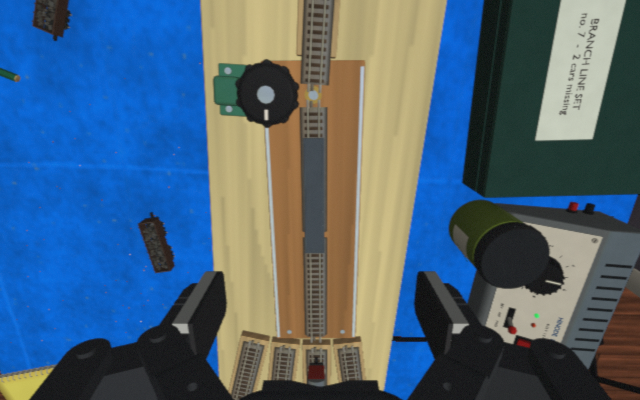

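```bash
python3 - <<'E'
from h import *
KT=load("w5.npz"); im=cv2.imread("pics/w5.png")
hsv=cv2.cvtColor(im,cv2.COLOR_BGR2HSV)
m=cv2.inRange(im,(35,30,30),(95,85,80))&cv2.inRange(hsv,(95,25,0),(125,255,110)); m[:120]=0;m[265:]=0;m[:,:290]=0;m[:,340:]=0
m=cv2.morphologyEx(m,cv2.MORPH_OPEN,np.ones((5,5)))
ys,xs=np.nonzero(m); print(len(xs),xs.min(),xs.max(),ys.min(),ys.max())
for y in range(140,250,12):
    r=xs[ys==y]; print(y,r.min() if len(r) else None,r.max() if len(r) else None,end=' | ')
print()
a=ray(KT,(314.5,137),.048)[0];b=ray(KT,(315,251),.060)[0]; print(a,b,np.linalg.norm((a-b)[:2]))
w=[np.linalg.norm(np.diff(ray(KT,[(302,y),(327,y)],z),axis=0)) for y,z in((150,.05),(240,.058))]; print(w)
cv2.imwrite("pics/z5.png",cv2.resize(im[120:270,260:370],None,fx=4,fy=4,interpolation=cv2.INTER_CUBIC))
s=manip.state(); d=(b-a)/np.linalg.norm(b-a); g=(a+b)/2+d*.028; g[2]=.067; print(g, rot().T@(g-s["tool_pos"])*1e3)
e=ray(KT,(315.5,335),.047)[0]; print("track end",e, "wheel",ray(KT,(265,94),.107)[0])
E
```

```text
2165 304 323 139 252
140 304 323 | 152 304 323 | 164 305 323 | 176 305 323 | 188 305 323 | 200 305 323 | 212 305 323 | 224 306 323 | 236 306 322 | 248 306 323 | 
[0.59710792 0.13523452 0.048     ] [0.59984159 0.02781197 0.06      ] 0.10745732872841385
[np.float64(0.022527626859327722), np.float64(0.024062350106230927)]
[0.59918266 0.05370523 0.067     ] [ 38.17286443 158.53840427  -4.67241379]
track end [ 0.60235931 -0.08284339  0.047     ] wheel [0.56315022 0.17186434 0.107     ]
```

View pics/z5.png

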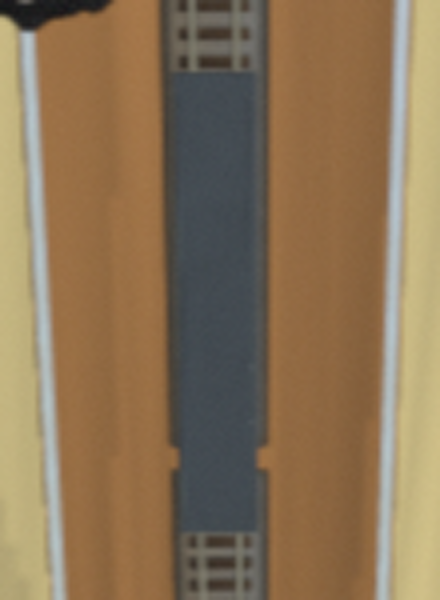

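Call:
apply_moves --pt "-1 42 20 -4.7 0 0 0" --pt "-1 0 45 0 0 0 0" --pt "-1 0 45 0 0 0 0" --pt "-1 0 30 0 0 0 0" --pt "-1 0 15 0 0 0 0" --pt "-1 0 0 0 0 0 0" --pt "-1 0 0 0 0 0 0"

```text
time: 20.8
tool_pos: [0.6005, 0.0504, 0.0725]
tool_rot: [0.508, -0.507, 0.492, -0.493]
contact_force: [0.9, 0.5, 0.8]
gripper_width: 0.998
```

```bash
python3 - <<'E'
from h import *
s=manip.state(); print(s["tool_pos"]); print(rot().T@(np.array([.5993,.0497,.067])-s["tool_pos"])*1e3)
E
```

```text
[0.60053662 0.05035767 0.0724903 ]
[ 0.62139347  5.48760482 -1.26696919]
```

Call:
apply_moves --pt "-1 0 5 -1.3 0 0 0" --pt "-1 0 0 0 0 0 0" --pt "1 0 0 0 0 0 0" --pt "1 0 0 0 0 0 0" --pt "1 0 0 0 0 0 0" --pt "1 0 0 0 0 0 0" --pt "1 0 0 0 0 0 0" --pt "1 0 0 0 0 0 0" --pt "1 0 0 0 0 0 0" --pt "1 0 0 0 0 0 0"

```text
time: 21.8
tool_pos: [0.5986, 0.0497, 0.0663]
tool_rot: [0.507, -0.507, 0.493, -0.493]
contact_force: [-0.2, 0.5, 2.6]
gripper_width: 0.2
```

Call:
apply_moves --pt "1 0 -15 0 0 0 0" --pt "1 0 -35 0 0 0 0" --pt "1 0 -10 0 0 0 0" --pt "1 0 0 0 0 0 0"

```text
time: 22.2
tool_pos: [0.6, 0.0497, 0.129]
tool_rot: [0.508, -0.506, 0.492, -0.494]
contact_force: [0.4, 0.9, -0.5]
gripper_width: 0.193
```

Call:
apply_moves --pt "1 0 -20 -10 0 0 0" --pt "1 0 0 -45 0 0 0" --pt "1 0 0 -45 0 0 0" --pt "1 0 0 -40 0 0 0" --pt "1 -24 0 -20 0 0 0" --pt "1 -24 0 -20 0 0 0" --pt "1 0 40 0 0 0 0" --pt "1 0 45 0 0 0 0" --pt "1 0 30 0 0 0 0" --pt "1 0 0 0 0 0 0" --pt "1 0 0 0 0 0 0"

```text
time: 23.3
tool_pos: [0.4162, 0.0927, 0.0303]
tool_rot: [-0.506, 0.508, -0.494, 0.492]
contact_force: [0.2, -0.1, -0.8]
gripper_width: 0.196
```

Call:
apply_moves --pt "1 0 6 0 0 0 0" --pt "1 0 3 0 0 0 0" --pt "1 0 0 0 0 0 0" --pt "1 0 0 0 0 0 0"

```text
time: 23.7
tool_pos: [0.4176, 0.0927, 0.0227]
tool_rot: [0.507, -0.507, 0.493, -0.493]
contact_force: [0.1, -0.3, -0.1]
gripper_width: 0.199
```

Call:
apply_moves --pt "-1 0 0 0 0 0 0" --pt "-1 0 0 0 0 0 0" --pt "-1 0 0 0 0 0 0" --pt "-1 0 0 0 0 0 0" --pt "-1 0 -15 0 0 0 0" --pt "-1 -20 -45 0 0 0 0" --pt "-1 0 -50 0 0 0 0" --pt "-1 0 -50 0 0 0 0" --pt "-1 0 -50 0 0 0 0" --pt "-1 0 0 0 0 0 0" --pt "-1 0 0 0 0 0 0"

```text
time: 24.8
tool_pos: [0.4173, 0.1128, 0.2337]
tool_rot: [0.508, -0.506, 0.492, -0.494]
contact_force: [0.3, 0.4, -0.4]
gripper_width: 1.001
```

```bash
python3 - <<'E'
from h import *
s=manip.state(); r=rot(); print(s["time"],s["tool_pos"],np.degrees(np.arctan2(r[1,0],r[0,0])))
im=manip.grab_frame("wrist");cv2.imwrite("pics/w6.png",im);K,T=cam("wrist",s);np.savez("w6.npz",K=K,T=T)
E
```

```text
24.8 [0.41728064 0.1128017  0.2337218 ] -88.40737902234507
```

View pics/w6.png

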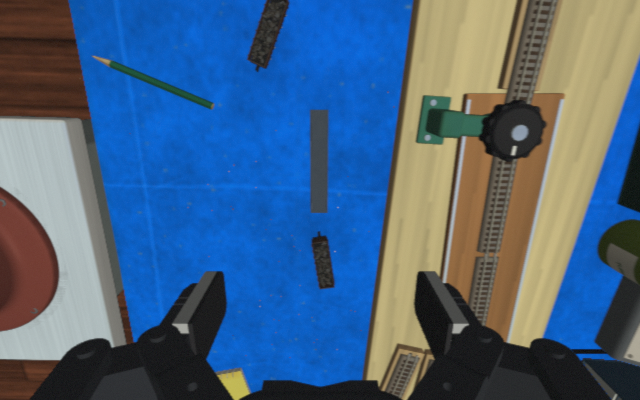

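```bash
python3 - <<'E'
from h import *
KT=load("w6.npz"); im=cv2.imread("pics/w6.png"); s=manip.state(); r=rot()
hsv=cv2.cvtColor(im,cv2.COLOR_BGR2HSV)
m=((im[...,0]<110)).astype(np.uint8)
for n,(x0,y0,x1,y1) in {"A":(300,225,345,300),"B":(235,0,300,80)}.items():
    k=np.zeros_like(m);k[y0:y1,x0:x1]=m[y0:y1,x0:x1]; k=cv2.morphologyEx(k,cv2.MORPH_OPEN,np.ones((7,7)))
    c=max(cv2.findContours(k,0,2)[0],key=cv2.contourArea)[:,0]
    P=ray(KT,c,.016)[:,:2]*1e3; (cx,cy),(w,h),a=cv2.minAreaRect(P.astype(np.float32))
    b=cv2.boxPoints(((cx,cy),(w,h),a)); e=b[1]-b[0] if np.linalg.norm(b[1]-b[0])>np.linalg.norm(b[2]-b[1]) else b[2]-b[1]
    ang=np.degrees(np.arctan2(e[1],e[0])); 
    print(n,c[:,0].min(),c[:,1].min(),c[:,0].max(),c[:,1].max(),"cen",cx,cy,"size",w,h,"axis deg",ang)
    print("  tool delta to z=.12", r.T@(np.array([cx/1e3,cy/1e3,.12])-s["tool_pos"])*1e3)
a,b=ray(KT,[(319,110),(319,213)],.005); print("rerailer",a,b)
E
```

```text
A 312 236 333 287 cen 423.97930908203125 8.176403045654297 size 18.399948120117188 68.24312591552734 axis deg -80.00552
  tool delta to z=.12 [104.67914924 111.57026387   4.86657967]
B 249 0 287 66 cen 365.8177490234375 245.86375427246094 size 62.1042366027832 20.510190963745117 axis deg 68.586815
  tool delta to z=.12 [-134.52895653  111.57446437  -46.6846193 ]
rerailer [0.41534438 0.17723506 0.005     ] [0.41820566 0.06500673 0.005     ]
```

Call:
apply_moves --pt "-1 35 30 1.6 0 0 0" --pt "-1 35 30 1.6 0 0 0" --pt "-1 35 30 1.6 0 0 0" --pt "-1 0 0 0 0 -8.4 0" --pt "-1 0 45 0 0 0 0" --pt "-1 0 35 0 0 0 0" --pt "-1 0 20 0 0 0 0" --pt "-1 0 15 0 0 0 0" --pt "-1 0 0 0 0 0 0" --pt "-1 0 0 0 0 0 0"

```text
time: 25.85
tool_pos: [0.4227, 0.0081, 0.0255]
tool_rot: [-0.541, 0.542, -0.456, 0.453]
contact_force: [-0.4, -0.8, 0.8]
gripper_width: 1.003
```

```bash
python3 - <<'E'
from h import *
s=manip.state(); r=rot(); print(s["time"],s["tool_pos"],np.degrees(np.arctan2(r[1,0],r[0,0]))); print(r.T@(np.array([.424,.008,.0235])-s["tool_pos"])*1e3)
E
```

```text
25.85 [0.42267325 0.00811494 0.02554202] -80.01026360164305
[0.34574604 2.03723126 1.29361838]
```

Call:
apply_moves --pt "-1 0.3 2.3 1.3 0 0 0" --pt "-1 0 0 0 0 0 0" --pt "1 0 0 0 0 0 0" --pt "1 0 0 0 0 0 0" --pt "1 0 0 0 0 0 0" --pt "1 0 0 0 0 0 0" --pt "1 0 0 0 0 0 0" --pt "1 0 0 0 0 0 0" --pt "1 0 0 0 0 0 0" --pt "1 0 0 0 0 0 0"

```text
time: 26.85
tool_pos: [0.4259, 0.0078, 0.025]
tool_rot: [0.542, -0.541, 0.454, -0.455]
contact_force: [-0.2, 0.1, 3.3]
gripper_width: 0.191
```

Call:
apply_moves --pt "1 0 -20 0 0 0 0" --pt "1 0 -45 0 0 0 0" --pt "1 0 -45 0 0 0 0" --pt "1 0 0 0 0 8.2 0" --pt "1 0 0 0 0 0 0" --pt "1 5 0 44 0 0 0" --pt "1 5 0 44 0 0 0" --pt "1 5 0 44 0 0 0" --pt "1 5 0 44 0 0 0" --pt "1 2 0 0 0 0 0" --pt "1 0 0 0 0 0 0" --pt "1 0 0 0 0 0 0"

```text
time: 28.05
tool_pos: [0.6004, -0.0084, 0.133]
tool_rot: [-0.507, 0.509, -0.493, 0.491]
contact_force: [-0.1, -0.2, -0.7]
gripper_width: 0.19
```

```bash
python3 - <<'E'
from h import *
s=manip.state(); r=rot(); print(s["time"],s["tool_pos"],np.degrees(np.arctan2(r[1,0],r[0,0]))); print(r.T@(np.array([.6018,-.0196,.080])-s["tool_pos"])*1e3)
im=manip.grab_frame("wrist");cv2.imwrite("pics/w7.png",im);K,T=cam("wrist",s);np.savez("w7.npz",K=K,T=T)
E
```

```text
28.05 [ 0.60043139 -0.00842824  0.13298134] -88.13754426264296
[11.24285528 52.97086311  1.17872534]
```

View pics/w7.png

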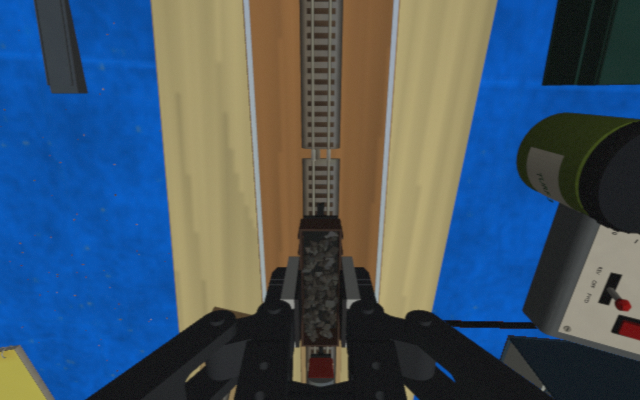

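```bash
python3 - <<'E'
from h import *
KT=load("w7.npz"); im=cv2.imread("pics/w7.png"); K,T=KT
c=manip.calibration("wrist"); Tt=np.array(c["T_tool_cam"]); tool=T@np.linalg.inv(Tt)
inv=lambda P:(P-tool[:3,3])@tool[:3,:3]*1e3
hsv=cv2.cvtColor(im,cv2.COLOR_BGR2HSV)
for y in range(10,215,25):
    # brown plate = saturated; track greyish: find columns of brown inside plate edges
    b=cv2.inRange(hsv[y:y+1],(5,90,60),(18,255,255))[0]>0
    xs=np.nonzero(b)[0]; xs=xs[(xs>245)&(xs<395)]; g=np.diff(xs); i=np.argmax(g); l,r=xs[i],xs[i+1]
    o=inv(ray(KT,[(xs[0],y),(xs[-1],y)],.04)); t=inv(ray(KT,[((l+r)/2,y)],.046))
    print(y,xs[0],l,r,xs[-1],"edges mid lat",o[:,2].mean().round(2),"w",np.ptp(o[:,2]).round(1),"track lat",t[0,2].round(2),"along",t[0,0].round(0))
E
```

```text
10 250 299 319 391 edges mid lat 0.44 w 80.9 track lat -5.95 along -127.0
35 252 299 324 390 edges mid lat 0.72 w 81.0 track lat -4.68 along -114.0
60 253 300 341 388 edges mid lat 0.42 w 81.0 track lat 0.44 along -101.0
85 255 300 341 387 edges mid lat 0.71 w 81.0 track lat 0.43 along -87.0
110 256 301 340 385 edges mid lat 0.4 w 81.1 track lat 0.42 along -73.0
135 258 301 321 383 edges mid lat 0.38 w 80.5 track lat -5.54 along -58.0
160 259 302 339 382 edges mid lat 0.37 w 81.1 track lat 0.4 along -42.0
185 261 302 339 380 edges mid lat 0.36 w 80.5 track lat 0.38 along -25.0
210 262 302 338 379 edges mid lat 0.34 w 81.2 track lat 0.03 along -8.0
```

Call:
apply_moves --pt "1 11 20 0.4 0 0 0" --pt "1 0 20 0 0 0 0" --pt "1 0 13 0 0 0 0" --pt "1 0 0 0 0 0 0" --pt "1 0 0 0 0 0 0"

```text
time: 28.6
tool_pos: [0.6026, -0.0194, 0.0821]
tool_rot: [0.508, -0.508, 0.492, -0.492]
contact_force: [0.1, 0.6, 0.4]
gripper_width: 0.191
```

Call:
apply_moves --pt "1 0 3 0 0 0 0" --pt "1 0 0 0 0 0 0" --pt "1 0 0 0 0 0 0"

```text
time: 28.9
tool_pos: [0.6032, -0.0197, 0.0793]
tool_rot: [0.508, -0.508, 0.492, -0.492]
contact_force: [0.1, 0.8, -1.1]
gripper_width: 0.191
```

Call:
apply_moves --pt "1 0 4 0 0 0 0" --pt "1 0 0 0 0 0 0" --pt "1 0 0 0 0 0 0"

```text
time: 29.2
tool_pos: [0.6027, -0.0196, 0.0744]
tool_rot: [-0.508, 0.508, -0.492, 0.492]
contact_force: [-0.3, 0.7, -0.1]
gripper_width: 0.195
```

```bash
cat > lat.py <<'E'
from h import *
import time
s=manip.state(); print(s["time"],s["tool_pos"],s["contact_force"],s["gripper_width"]); KT=cam("wrist",s); im=manip.grab_frame("wrist"); s2=manip.state(); print(s2["tool_pos"])
cv2.imwrite(f"pics/lat{s['time']:.2f}.png",im)
K,T=KT; Tt=np.array(manip.calibration("wrist")["T_tool_cam"]); tool=T@np.linalg.inv(Tt)
inv=lambda P:(P-tool[:3,3])@tool[:3,:3]*1e3
hsv=cv2.cvtColor(im,cv2.COLOR_BGR2HSV)
for y in range(10,215,25):
    b=cv2.inRange(hsv[y:y+1],(5,90,60),(18,255,255))[0]>0
    xs=np.nonzero(b)[0]; xs=xs[(xs>200)&(xs<440)]
    if len(xs)<30: continue
    o=inv(ray(KT,[(xs[0],y),(xs[-1],y)],.04)); print(y,xs[0],xs[-1],"mid lat",o[:,2].mean().round(2),"w",np.ptp(o[:,2]).round(1),"along",o[0,0].round(0))
E
python3 lat.py
```

```text
29.2 [ 0.60267749 -0.01964213  0.07440255] [-0.29838075  0.67391897 -0.08168418] 0.1945978636699379
[ 0.6027558  -0.01966215  0.07451124]
10 218 413 mid lat -1.69 w 81.8 along -116.0
35 220 410 mid lat -1.96 w 81.5 along -107.0
60 223 408 mid lat -1.8 w 81.1 along -97.0
85 225 406 mid lat -1.86 w 81.2 along -87.0
110 227 404 mid lat -1.92 w 81.3 along -76.0
135 229 402 mid lat -1.99 w 81.4 along -65.0
160 231 400 mid lat -2.06 w 81.5 along -53.0
185 234 398 mid lat -1.88 w 81.1 along -40.0
210 236 396 mid lat -1.95 w 81.2 along -27.0
```

Call:
apply_moves --pt "1 0 0 -1.8 0 0 0" --pt "1 0 0 0 0 0 0" --pt "1 0 1.5 0 0 0 0" --pt "1 0 0 0 0 0 0" --pt "1 0 0 0 0 0 0"

```text
time: 29.75
tool_pos: [0.601, -0.0197, 0.0731]
tool_rot: [-0.508, 0.508, -0.492, 0.492]
contact_force: [0.2, -0.7, 0.7]
gripper_width: 0.192
```

```bash
python3 lat.py
```

```text
29.75 [ 0.60099026 -0.01970609  0.07308002] [ 0.15942426 -0.69351145  0.74262458] 0.19202513041189806
[ 0.60103594 -0.01970155  0.07313239]
10 221 417 mid lat -0.21 w 81.5 along -116.0
35 223 415 mid lat -0.24 w 81.6 along -107.0
60 226 413 mid lat -0.04 w 81.3 along -97.0
85 228 411 mid lat -0.06 w 81.4 along -87.0
110 230 409 mid lat -0.08 w 81.5 along -76.0
135 232 407 mid lat -0.1 w 81.6 along -65.0
160 234 404 mid lat -0.36 w 81.3 along -53.0
185 236 402 mid lat -0.39 w 81.4 along -41.0
210 239 400 mid lat -0.17 w 81.0 along -28.0
```

Aligned. Lower 1 mm more, release.

Call:
apply_moves --pt "1 0 1 0 0 0 0" --pt "1 0 0 0 0 0 0" --pt "1 0 0 0 0 0 0"

```text
time: 30.1
tool_pos: [0.601, -0.0197, 0.0721]
tool_rot: [-0.508, 0.508, -0.492, 0.492]
contact_force: [-0.2, -0.4, -0.0]
gripper_width: 0.191
```

Call:
apply_moves --pt "0.5 0 0 0 0 0 0" --pt "0.5 0 0 0 0 0 0" --pt "0 0 0 0 0 0 0" --pt "0 0 0 0 0 0 0" --pt "0 0 -15 0 0 0 0" --pt "0 0 -30 0 0 0 0" --pt "-1 -20 -45 0 0 0 0" --pt "-1 0 0 0 0 0 0" --pt "-1 0 0 0 0 0 0"

```text
time: 31.0
tool_pos: [0.6018, 0.0005, 0.1654]
tool_rot: [0.509, -0.507, 0.49, -0.493]
contact_force: [0.7, 0.1, -1.6]
gripper_width: 0.98
```

```bash
python3 lat.py; ls pics | tail -5
```

```text
31.0 [6.01832268e-01 4.54403513e-04 1.65448285e-01] [ 0.67873092  0.063254   -1.62743733] 0.9795199159582747
[6.00660632e-01 3.21301196e-04 1.63274205e-01]
10 255 377 mid lat -2.43 w 80.4 along -134.0
35 256 375 mid lat -2.85 w 80.2 along -119.0
60 258 374 mid lat -2.59 w 79.9 along -104.0
85 259 373 mid lat -2.68 w 80.4 along -88.0
110 260 372 mid lat -2.77 w 80.8 along -71.0
135 262 370 mid lat -2.86 w 79.9 along -53.0
160 263 369 mid lat -2.96 w 80.3 along -34.0
185 265 368 mid lat -2.68 w 80.1 along -14.0
210 266 367 mid lat -2.78 w 80.6 along 6.0
w4z.png
w5.png
w6.png
w7.png
z5.png
```

Call:
apply_moves --pt "-1 -35.7 -7 -32.2 0 0 0" --pt "-1 -35.7 -7 -32.2 0 0 0" --pt "-1 -35.7 -7 -32.2 0 0 0" --pt "-1 -35.7 -7 -32.2 0 0 0" --pt "-1 -35.7 -7 -32.2 0 0 0" --pt "-1 -35.7 -7 -32.2 0 0 0" --pt "-1 -35.7 -7 -32.2 0 0 0" --pt "-1 0 0 0 0 8 0" --pt "-1 0 0 0 0 8 0" --pt "-1 0 0 0 0 7.2 0" --pt "-1 0 0 0 0 0 0" --pt "-1 0 0 0 0 0 0" --pt "-1 0 0 0 0 0 0"

```text
time: 32.35
tool_pos: [0.3672, 0.2427, 0.2105]
tool_rot: [0.398, -0.399, 0.584, -0.584]
contact_force: [-0.5, 1.1, -0.9]
gripper_width: 1.0
```

```bash
python3 - <<'E'
from h import *
s=manip.state(); KT=cam("wrist",s); im=manip.grab_frame("wrist"); cv2.imwrite("pics/w8.png",im); r=rot(); print(s["time"],s["tool_pos"],np.degrees(np.arctan2(r[1,0],r[0,0])))
m=((im[...,0]<110)).astype(np.uint8); m[270:]=0; m=cv2.morphologyEx(m,cv2.MORPH_OPEN,np.ones((9,9)))
for c in cv2.findContours(m,0,2)[0]:
    if cv2.contourArea(c)<600: continue
    c=c[:,0]; P=ray(KT,c,.014)[:,:2]*1e3; (cx,cy),(w,h),a=cv2.minAreaRect(P.astype(np.float32))
    if max(w,h)>130: continue
    b=cv2.boxPoints(((cx,cy),(w,h),a)); e=b[1]-b[0] if np.linalg.norm(b[1]-b[0])>np.linalg.norm(b[2]-b[1]) else b[2]-b[1]
    print(c.min(0),c.max(0),"cen",cx,cy,w,h,np.degrees(np.arctan2(e[1],e[0])), r.T@(np.array([cx/1e3,cy/1e3,.0235])-s["tool_pos"])*1e3)
E
```

```text
32.35 [0.36717626 0.24267407 0.21052312] -111.35832381937733
[380 216] [410 269] cen 415.6996154785156 147.57351684570312 16.92190933227539 70.16030883789062 -88.35618 [ 70.78509127 187.01426852  79.94631968]
[310 144] [327 207] cen 366.58087158203125 245.7642364501953 64.26193237304688 17.184734344482422 68.01661 [ -2.77295286 187.02253863  -1.56001439]
```

Call:
apply_moves --pt "-1 -2.8 40 -1.5 0 0.6 0" --pt "-1 0 45 0 0 0 0" --pt "-1 0 45 0 0 0 0" --pt "-1 0 30 0 0 0 0" --pt "-1 0 20 0 0 0 0" --pt "-1 0 0 0 0 0 0" --pt "-1 0 0 0 0 0 0" --pt "-1 0 0 0 0 0 0"

```text
time: 33.2
tool_pos: [0.3683, 0.2467, 0.0329]
tool_rot: [-0.396, 0.394, -0.586, 0.586]
contact_force: [0.4, 0.4, -0.3]
gripper_width: 0.998
```

Call:
apply_moves --pt "-1 0 7.8 -1.2 0 0 0" --pt "-1 0 0 0 0 0 0" --pt "1 0 0 0 0 0 0" --pt "1 0 0 0 0 0 0" --pt "1 0 0 0 0 0 0" --pt "1 0 0 0 0 0 0" --pt "1 0 0 0 0 0 0" --pt "1 0 0 0 0 0 0" --pt "1 0 0 0 0 0 0" --pt "1 0 0 0 0 0 0"

```text
time: 34.2
tool_pos: [0.3662, 0.2468, 0.0237]
tool_rot: [-0.396, 0.395, -0.586, 0.586]
contact_force: [-0.2, 0.2, 2.7]
gripper_width: 0.195
```

Call:
apply_moves --pt "1 0 -20 0 0 0 0" --pt "1 0 -45 0 0 0 0" --pt "1 0 -45 0 0 0 0" --pt "1 0 -20 0 0 0 0" --pt "1 0 0 0 0 -8 0" --pt "1 0 0 0 0 -8 0" --pt "1 0 0 0 0 -7.8 0" --pt "1 0 0 0 0 0 0"

```text
time: 35.0
tool_pos: [0.3655, 0.2465, 0.1529]
tool_rot: [-0.507, 0.508, -0.492, 0.492]
contact_force: [-0.5, -0.4, -0.3]
gripper_width: 0.193
```

```bash
python3 - <<'E'
from h import *
s=manip.state(); r=rot(); print(s["time"],s["tool_pos"],np.degrees(np.arctan2(r[1,0],r[0,0])),s["gripper_width"]); print(r.T@(np.array([.5985,.072,.14])-s["tool_pos"])*1e3)
E
```

```text
35.0 [0.36546166 0.24645222 0.15286915] -88.22677374414981 0.19296335651469004
[181.57493769  12.75075236 227.53905745]
```

Call:
apply_moves --pt "1 26 0 32.5 0 0 0" --pt "1 26 0 32.5 0 0 0" --pt "1 26 0 32.5 0 0 0" --pt "1 26 0 32.5 0 0 0" --pt "1 26 0 32.5 0 0 0" --pt "1 26 0 32.5 0 0 0" --pt "1 26 0 32.5 0 0 0" --pt "1 0 30 0 0 0 0" --pt "1 0 30 0 0 0 0" --pt "1 0 8 0 0 0 0" --pt "1 0 0 0 0 0 0" --pt "1 0 0 0 0 0 0" --pt "1 0 0 0 0 0 0"

```text
time: 36.3
tool_pos: [0.6001, 0.0721, 0.0875]
tool_rot: [0.509, -0.507, 0.491, -0.493]
contact_force: [0.8, 0.4, -0.5]
gripper_width: 0.19
```

```bash
python3 lat.py
```

```text
36.3 [0.60013537 0.07205267 0.08752465] [ 0.76852548  0.39847381 -0.52404432] 0.18967561181898412
[0.60009348 0.0720379  0.08749759]
10 281 404 mid lat 10.43 w 55.9 along -119.0
35 281 402 mid lat 10.18 w 56.2 along -109.0
60 284 400 mid lat 10.63 w 55.1 along -98.0
85 266 399 mid lat 6.25 w 64.6 along -87.0
110 233 397 mid lat -2.31 w 81.5 along -75.0
135 235 395 mid lat -2.39 w 81.5 along -63.0
160 237 393 mid lat -2.47 w 81.4 along -50.0
185 239 391 mid lat -2.55 w 81.3 along -37.0
210 241 389 mid lat -2.64 w 81.3 along -22.0
```

Call:
apply_moves --pt "1 0 6 -2.6 0 0.3 0" --pt "1 0 6 0 0 0 0" --pt "1 0 0 0 0 0 0" --pt "1 0 0 0 0 0 0"

```text
time: 36.75
tool_pos: [0.5959, 0.0717, 0.0729]
tool_rot: [-0.506, 0.507, -0.494, 0.493]
contact_force: [0.5, -0.5, 0.2]
gripper_width: 0.194
```

```bash
python3 lat.py
```

```text
36.75 [0.59592247 0.07173467 0.07287551] [ 0.46242321 -0.51466992  0.19763656] 0.19431220417916018
[0.59616169 0.07172814 0.07315892]
10 293 422 mid lat 15.77 w 53.6 along -116.0
35 290 419 mid lat 14.83 w 54.8 along -107.0
60 292 417 mid lat 15.15 w 54.3 along -97.0
85 271 415 mid lat 10.37 w 64.0 along -87.0
110 234 413 mid lat 1.73 w 81.4 along -76.0
135 236 411 mid lat 1.75 w 81.5 along -65.0
160 238 409 mid lat 1.78 w 81.6 along -53.0
185 240 407 mid lat 1.8 w 81.8 along -41.0
210 243 405 mid lat 2.08 w 81.4 along -28.0
```

Call:
apply_moves --pt "1 0 0 1.5 0 0 0" --pt "1 0 0 0 0 0 0" --pt "1 0 0 0 0 0 0" --pt "1 0 0 0 0 0 0" --pt "1 0 0 0 0 0 0"

```text
time: 37.3
tool_pos: [0.5978, 0.0718, 0.0734]
tool_rot: [0.506, -0.506, 0.493, -0.493]
contact_force: [0.2, 0.3, -0.2]
gripper_width: 0.191
```

```bash
python3 lat.py | sed '/^10\|^35\|^60\|^85/d'
```

```text
37.3 [0.59781828 0.07175928 0.07340446] [ 0.21187654  0.26454436 -0.23830809] 0.19117385960168393
[0.59778993 0.07174842 0.07336927]
110 230 408 mid lat -0.31 w 81.2 along -76.0
135 232 406 mid lat -0.34 w 81.3 along -65.0
160 235 404 mid lat -0.12 w 81.0 along -53.0
185 237 402 mid lat -0.15 w 81.1 along -41.0
210 239 400 mid lat -0.17 w 81.2 along -27.0
```

Call:
apply_moves --pt "1 0 1.8 0 0 0 0" --pt "1 0 0 0 0 0 0" --pt "1 0 0 0 0 0 0" --pt "0.5 0 0 0 0 0 0" --pt "0.5 0 0 0 0 0 0" --pt "0 0 0 0 0 0 0" --pt "0 0 0 0 0 0 0" --pt "0 0 -15 0 0 0 0" --pt "0 0 -30 0 0 0 0" --pt "-1 0 -45 0 0 0 0" --pt "-1 0 -45 0 0 0 0" --pt "-1 0 -40 0 0 0 0" --pt "-1 0 0 0 0 0 0" --pt "-1 0 0 0 0 0 0" --pt "-1 0 0 0 0 0 0" --pt "-1 0 0 0 0 0 0"

```text
time: 38.95
tool_pos: [0.5968, 0.0717, 0.2445]
tool_rot: [-0.506, 0.507, -0.494, 0.493]
contact_force: [0.1, 0.1, -0.6]
gripper_width: 1.001
```

```bash
python3 - <<'E'
from h import *
s=manip.state(); print(s["time"],s["tool_pos"]); K,T=cam("wrist",s); np.savez("w9.npz",K=K,T=T)
im=manip.grab_frame("wrist"); cv2.imwrite("pics/w9.png",im)
sd=manip.grab_frame("side"); cv2.imwrite("pics/side2.png",sd)
a=cv2.resize(im[0:380,120:500],(400,400)); b=cv2.resize(sd[130:270,240:400],(400,350),interpolation=cv2.INTER_CUBIC); 
cv2.imwrite("pics/f.png",np.hstack([a,np.vstack([b,np.zeros((50,400,3),np.uint8)])]))
E
```

```text
38.95 [0.59679203 0.07174023 0.24446225]
```

View pics/f.png

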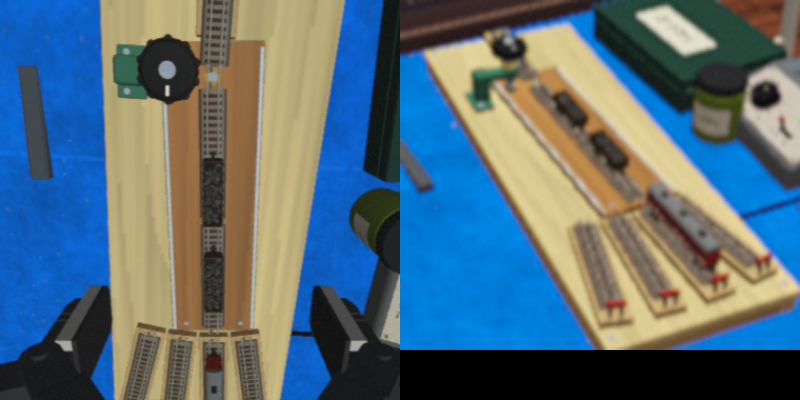

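```bash
python3 - <<'E'
from h import *
KT=load("w9.npz"); im=cv2.imread("pics/w9.png"); hsv=cv2.cvtColor(im,cv2.COLOR_BGR2HSV)
b=cv2.inRange(hsv,(5,90,60),(18,255,255))>0
E=[]
for y in range(110,300,8):
    xs=np.nonzero(b[y])[0]; xs=xs[(xs>270)&(xs<375)]
    if len(xs)>10: p=ray(KT,[(xs[0],y),(xs[-1],y)],.04); E.append([*p.mean(0)[:2],np.ptp(p[:,0])])
E=np.array(E); ok=abs(E[:,2]-np.median(E[:,2]))<1.5e-3; k=np.polyfit(E[ok,1],E[ok,0],1); print("centre line x=",k, np.median(E[:,2]))
m=(im.max(2)<75).astype(np.uint8); m[:,:300]=0; m[:,345:]=0; m[:140]=0; m[305:]=0; m=cv2.morphologyEx(m,cv2.MORPH_CLOSE,np.ones((5,5))); m=cv2.morphologyEx(m,cv2.MORPH_OPEN,np.ones((7,7)))
for c in cv2.findContours(m,0,2)[0]:
    c=c[:,0]
    if len(c)<20: continue
    P=ray(KT,c,.066)[:,:2]; r=cv2.minAreaRect((P*1e3).astype(np.float32)); q=np.array(r[0])/1e3
    vx,vy,_,_=cv2.fitLine(P.astype(np.float32)*1e3,2,0,.01,.01).ravel(); print(c.min(0),c.max(0),r,"lat mm",(q[0]-np.polyval(k,q[1]))*1e3,"slope",vx/vy,"plate x",.1703-q[1])
cv2.imwrite("pics/f2.png",cv2.resize(im[270:360,240:400],None,fx=5,fy=5,interpolation=cv2.INTER_CUBIC))
E
```

```text
centre line x= [-0.02966963  0.59994032] 0.07981704620992158
[310 144] [332 301] ((598.5132446289062, 26.0045166015625), (21.109004974365234, 167.29286193847656), 2.0911121368408203) lat mm -0.6555345802263801 slope -0.010018879 plate x 0.1442954833984375
```

View pics/f2.png

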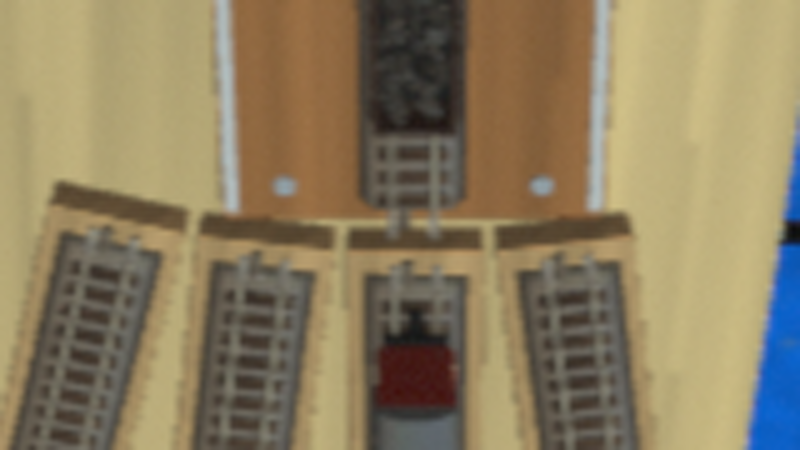

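```bash
python3 -c "
from plant import manip
print(manip.job_done())"
```

```text
the job is handed in; nothing more can be done
None
```

I handed the job in at about 39 s of the 208 s allowed, with every step done.

**What I did**
- I unscrewed the clamp by about 136°. I then pushed the plate about 20 mm at its free end into line with road c, where the railcar stands, and screwed the clamp back onto its hard stop.
- I laid the re-railer on the table and stood both goods wagons on the plate's track. Only the two coal wagons were present.

**Last checks**
- **Plate:** its end reads within about 1 mm of road c's line.
- **Wagons:** the pair's combined outline reads about 0.7 mm off the track's line and about 0.02 rad askew. That outline runs from roughly 60 to 230 mm along the plate. They look upright in the pictures from the wrist and side cameras.
- **Clamp:** the handwheel's mark is back where it started, and the wrist torque jumped as the wheel reached its stop. I could not read the pad force itself.
- **Re-railer:** it is lying on the table.
- **Gripper:** it is open and well above everything, touching nothing.

**What went wrong or disagreed**
- My first approach to the wheel stopped short because one row was over the 50 mm limit. The fingers closed on top of the wheel with about 6 N, and I corrected it.
- The arm drifted about 2 mm sideways on some moves. I corrected this from the wrist camera before letting go of each wagon.

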